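# Flip the jewellery case open and press its lamp button

### The arm

A 7-joint arm with a two-finger parallel gripper is mounted at the origin on the work surface. World frame = base frame: x ahead of the robot, y to its left, z up, the work surface at z = 0. Lengths are in m, angles in rad, forces in N, time in s.
With the tool pointing down it reaches from about 0.425 to 0.875 m from the base axis. Payload 9.9 kg.
Tool frame: the origin (TCP) lies at the very end of the fingers, on their centre line; the grasp point (between the pads) lies 19 mm behind it (robot.grip_depth is the distance from the TCP to the grasp point, in m); y points along the fingers, x is the direction in which the jaws open and shut, and the axes are right-handed (so a half turn about y gives the same grasp; the last joint's range is limited). The gripper opens to 85 mm and grips with 20 to 120 N. Pads are 22 mm wide; open, the fingers measure 114 mm over their backs; the gripper's body (76 mm by 85 mm) begins 54 mm behind the grasp point. The pads swing forward as they close: fully open they stand 13 mm farther back than shut.
Start: joints at [1.23, 0.576, 0.025, 1.437, -0.015, 1.129, -0.057], TCP at [0.171, -0.653, 0.199] pointing down, gripper open.
Joint ranges: [-2.76, 2.76], [-0.34, 2.15], [-1.52, 1.57], [0.19, 2.46], [-1.09, 4.23], [0.17, 1.99], [-2.82, 2.82]. Speed limits (rad/s): [2.22, 2.22, 3.01, 3.01, 3.14, 3.14, 3.14].

### API

Orientations are given as a unit quaternion [w, x, y, z].
In Python, from plant import get_obs, eyes, workorder, robot gives the robot as it stands.
- The arm moves only by the shell command python3 -m handwheel 'ROWS'. ROWS is JSON, a list of rows, each a list of 7 numbers: the turn, a rotation vector about the tool's x, y, z in degrees, then the shift along the tool's x, y, z in mm, then the closure in counts, from 0 (fully open) to 255 (shut). In form: [[rx, ry, rz, dx, dy, dz, grip], ...]. A call has 1 to 5 rows; each row shifts and turns the commanded pose from where the row before left it, along the tool's axes as they then stand; what a row does not reach is not made up. A row lasts 1/12 s, in which the tool goes at most 41.7 mm and 7.16 degrees, less where a joint would pass 70% of its speed; a pose out of reach is approached as far as the arm can. A call with a gripper value outside its range is refused whole. The fingers move at their own pace and stop on an object; the grip force is fixed at half the most. Time passes only in rows, so rows that do not move let the fingers close. It gives the time, the measured TCP pose, the force and the opening at its end, in the units of the state.
- get_obs(): the state, without advancing time (a new reading comes with each control period).
- eyes.camera(name): name is "scene" or "top" or "wrist"; returns the picture (384x512x3 uint8, red, green, blue); there is no depth.
- eyes.camera_model(name): a dict with "K" (3x3 intrinsics, pixels), "rvec" (rotation vector, rad) and "tvec" (3), from world to camera coordinates, as OpenCV has them; the wrist camera has in their place "mount" (4x4, takes a point from camera to tool coordinates, whose origin is the TCP and whose axes are the tool frame's). Camera axes: x right, y down, z forward; pixel columns grow to the right and rows downward; lengths in m; the calibration is good to about 2 mm. The wrist camera is an equidistant fisheye: a pixel r from the principal point sees the ray r / f radians off the axis. A picture is of the moment at which its call begins: read the wrist's pose just before it. camera_model takes no time and is no camera call.
- workorder.job_done(): hands the job in, once; it reports no verdict.
The state is a dict: "clock": time; "qpos": joint angles; "qvel": joint speeds; "tau": joint torques, N m; "tcp_pos": TCP position; "ee_rot": TCP orientation; "contact_force": force on the tool from outside, world axes, zero at the start; "wrist_torque": the same for the moment, N m; "gripper_width": finger opening in m.
Only numpy, scipy, OpenCV 4.12 (cv2) and the standard library are available. Lean on these libraries where they do the work, as an engineer would, in place of code of your own. Each camera call takes 0.05 s, during which the arm holds its last target. There are 200 camera calls.

### The job

With a fingertip under the front lip, and without gripping or picking up anything, gently raise the lid of the jewellery case and flip it backwards past upright, so that it rests open by itself. Then press the red lamp button inside the case all the way down and let go. Leave the bottles, the roll-on and the coin dish standing where they are.

Things in the scene. Friction and masses are not known exactly. Their poses are not given: they have to be found in the camera images.
- case: White open-topped jewellery case, fixed to the dresser: 110 mm deep (x), 160 mm wide (y), 70 mm high, walls 6 mm thick, blue inside. Origin at the centre of its underside, on the dresser top; its x axis points from the lip side (front) to the hinge side, z up, y so that the frame is right-handed. It stands roughly sideways: its front, with the lip, looks to the robot's right (yaw 1.2 to 1.9 rad). The open room between the lip and the dresser top is 70 mm high and 32 mm deep.
- lid (a joint): Angle of the case's dark wooden lid about the hinge line on the case's rear rim (parallel to the case's y): 0 shut, grows as it opens upward and backward, pi/2 upright, 2.0 rad at its stop, leaning back. The lid is a plain plate 142 mm long from the hinge line, 170 mm wide, 8 mm thick, about 0.18 kg, with no latch; about 1 N at the lip lifts it. A lightly damped hinge: below about 1.5 rad it falls shut, beyond about 1.6 rad it falls open to its stop.
- hinge (a point): Middle of the lid's hinge line, fixed on the case: at x = +55 mm, y = 0, z = 70 mm of the case, level with the underside of the shut lid.
- lip (a point): Middle of the free front edge of the lid, at its underside; moves with the lid, 142 mm from the hinge line. When the lid is shut it juts 32 mm out over the front wall of the case, 70 mm above the dresser, over the lid's whole width, and is free underneath.
- lamp_button (a joint): Travel of the red lamp button inside the case: 0 up, 0.006 m fully down; counts as pressed beyond 0.0045 m. A spring needing 4 N to reach fully down brings it back up.
- lamp_button_top (a point): Centre of the red button's top face, 28 mm in diameter, pressed straight down; at x = -18 mm, y = +30 mm, z = 28 mm of the case, 42 mm below the rim, covered while the lid is shut.
- tray: Low rattan-look tray 140 x 140 mm, 20 mm high, fixed; it stands either behind the hinge side or on the far (-y) side of the case; origin at the centre of its underside.
- bottle_a: Stout amber glass bottle with a black cap, 54 mm across, 110 mm tall, standing in the tray; origin at the centre of its underside.
- bottle_b: A second bottle just like it.
- roll_on: Chrome lighter-shaped roll-on, 26 x 26 x 73 mm, standing in the tray; origin at the centre of its underside.
- dish: Round terracotta dish of coins, 100 mm across, 28 mm high, in the other of these two places; origin at the centre of its underside.
There are look-alikes about, which are no part of the job. Of the things that look like the case, the smaller one is meant.

How it is judged:
On the way, in this order (a step that is already met when the one before it is completed fails the run):
1. the lid is past upright and rests open by itself, touched by nothing (value of joint lid above 1.8 rad and velocity of joint lid between -0.2 and 0.2 rad/s and contact force between each of the fingers, the arm and case below 0.05 N), for 0.2 s.
2. the lamp button is pressed down while the lid stays open (value of joint lamp_button above 0.0045 m and value of joint lid above 1.8 rad), for 0.05 s.
At the end, for the whole second after the job is handed in: The lid rests open beyond 1.8 rad, at rest; the button has been pressed and is up again (below 2 mm); the bottles, roll-on and dish stand upright within 20 mm of where they stood (value of joint lid above 1.8 rad and velocity of joint lid between -0.1 and 0.1 rad/s and value of joint lamp_button below 0.002 m and distance of each of bottle_a, bottle_b, roll_on, dish from where it was at the start of the episode below 0.02 m and angle between each of bottle_a, bottle_b, roll_on, dish's own z axis and vertical below 0.2 rad); the robot touches nothing.
It fails at once if a bottle, the roll-on or the dish is moved 20 mm or more, lifted or tipped (distance of any of bottle_a, bottle_b, roll_on, dish from where it was at the start of the episode above 0.02 m or angle between any of bottle_a, bottle_b, roll_on, dish's own z axis and vertical above 0.3 rad).
It fails at once if the lid is pinched or forced (over 20 N between fingers and case before the lid is upright) (value of joint lid below 1.5 rad and contact force between the fingers and case above 20 N).
It also fails if it takes over 56 s, if anything falls off the work surface, if the arm or the gripper's body presses on something with over 40 N, if the wrist force passes 120 N, or if a joint passes its speed limit or range.

## Working session

There is one attempt and no reset: what is moved stays moved. The work goes in short steps, Python scripts to look and compute and a shell command to move; the robot and the scene stay as the last step left them, time stands still between calls to the robot, and variables do not carry over. Pictures are saved under pics/ and viewed, about 8 in all and at most 12, crops included, and the job is handed in when it is done.

```bash
ls; mkdir -p pics; python3 - <<'E'
from plant import get_obs, eyes
import cv2
o=get_obs(); print({k:o[k] for k in('clock','tcp_pos','ee_rot','contact_force','gripper_width')})
for n in('scene','top'):
    im=eyes.camera(n); cv2.imwrite(f'pics/{n}0.png',cv2.resize(im[:,:,::-1],(800,600)) if 0 else im[:,:,::-1])
    m=eyes.camera_model(n); print(n,m)
print(eyes.camera_model('wrist'))
E
```

```text
pics
{'clock': 0.0, 'tcp_pos': array([ 0.17131147, -0.65234701,  0.19801444]), 'ee_rot': array([ 0.56026753, -0.55956865,  0.43235353, -0.43133936]), 'contact_force': array([-0.4508308 , -0.51743467,  0.08936187]), 'gripper_width': 0.08534943505616054}
scene {'K': array([[411.07182864,   0.        , 258.54166144],
       [  0.        , 411.07182864, 195.47893012],
       [  0.        ,   0.        ,   1.        ]]), 'rvec': array([ 1.54243462,  2.07392132, -0.8168768 ]), 'tvec': array([ 0.12698755, -0.30276794,  1.48873815])}
top {'K': array([[487.03929296,   0.        , 256.91970241],
       [  0.        , 487.03929296, 190.49329427],
       [  0.        ,   0.        ,   1.        ]]), 'rvec': array([ 2.19800345, -2.1366697 ,  0.08727127]), 'tvec': array([0.01495437, 0.54667866, 1.21401469])}
{'K': array([[297.31863964,   0.        , 261.49401552],
       [  0.        , 297.31863964, 192.4460728 ],
       [  0.        ,   0.        ,   1.        ]]), 'mount': array([[ 9.99999852e-01,  5.35370808e-04,  9.91069689e-05,
        -5.47592066e-04],
       [ 7.86222305e-05, -3.22107747e-01,  9.46703012e-01,
        -1.74832043e-01],
       [ 5.38760279e-04, -9.46702864e-01, -3.22107742e-01,
         8.21437168e-02],
       [ 0.00000000e+00,  0.00000000e+00,  0.00000000e+00,
         1.00000000e+00]])}
```

View pics/scene0.png

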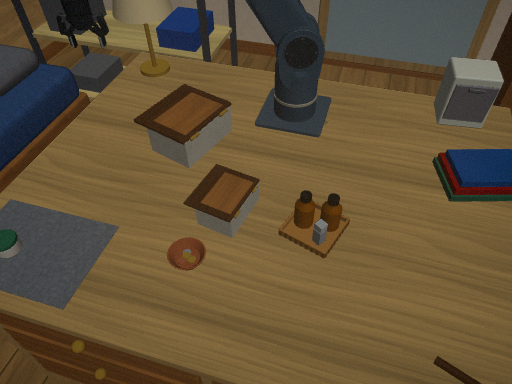

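View pics/top0.png

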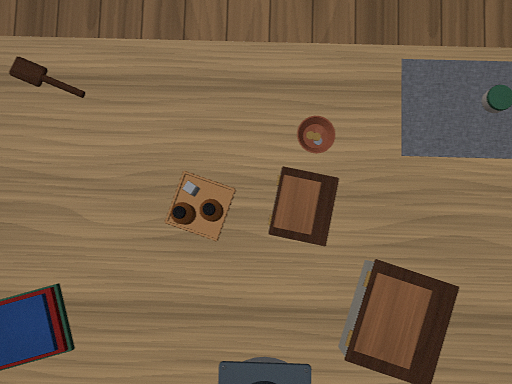

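The things that could be taken for the case are the small one at top px (303,206) and the large one at (402,322). The small one is meant. The tray is at (200,207), behind the hinge, and the dish is at (316,134).

```bash
python3 - <<'E'
import cv2
a=cv2.imread('pics/top0.png')[110:260,160:360]
cv2.imwrite('pics/topc.png',cv2.resize(a,None,fx=4,fy=4,interpolation=cv2.INTER_CUBIC))
E
cat > h.py <<'E'
import numpy as np, cv2
from scipy.spatial.transform import Rotation as R
from plant import eyes,get_obs
def back(name,px,z):
    m=eyes.camera_model(name); Rm=cv2.Rodrigues(m['rvec'])[0]; c=-Rm.T@m['tvec']
    p=np.atleast_2d(np.array(px,float)); d=np.c_[p,np.ones(len(p))]@np.linalg.inv(m['K']).T@Rm
    return c+d*((z-c[2])/d[:,2])[:,None]
def tool():
    o=get_obs(); q=o['ee_rot']; return np.array(o['tcp_pos']),R.from_quat([q[1],q[2],q[3],q[0]])
E
```

```text
(no output)
```

View pics/topc.png

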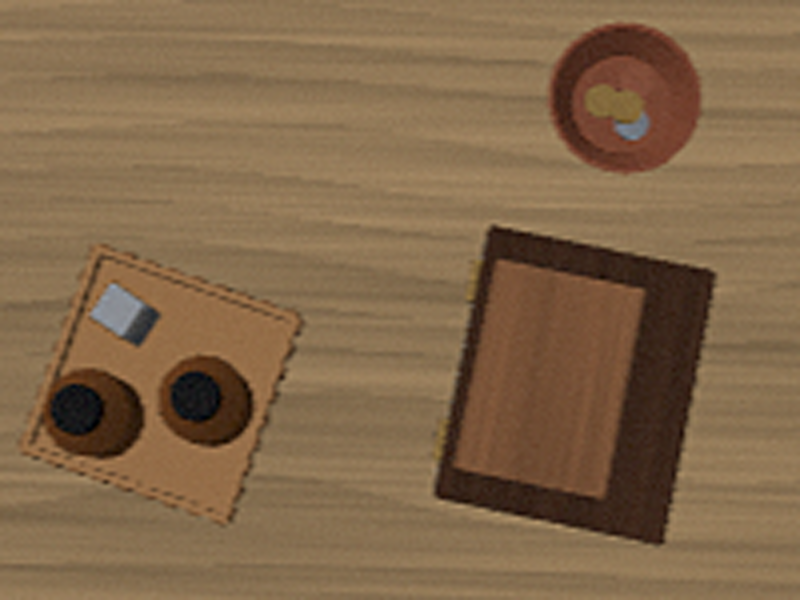

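The crop shows the small case. The lid corners are at (492,227), (715,271), (663,544) and (437,495). The gold hinges are on the left, so the lip is on the right, as described.

```bash
python3 - <<'E'
from h import *
c=np.array([(492,227),(715,271),(663,544),(437,495)],float)
px=(c+.5)/4-.5+[160,110]
P=back('top',px,.078); print(P.round(4))
print([round(np.linalg.norm(P[i,:2]-P[(i+1)%4,:2]),4) for i in range(4)],'expect .142 .170')
hin=(P[0]+P[3])/2; lip=(P[1]+P[2])/2
ex=(hin-lip)[:2]+0; 
e2=(P[0]-P[3])[:2]; e2/=np.linalg.norm(e2)  # -y case
a1=np.arctan2(ex[1],ex[0]); ey=-e2; a2=np.arctan2(-ey[0],ey[1]); print('yaw',a1,a2)
yaw=(a1+a2)/2; ux=np.array([np.cos(yaw),np.sin(yaw)]); uy=np.array([-ux[1],ux[0]])
cen=P[:,:2].mean(0)   # lid centre at case x = 55-71=-16mm
o=cen+.016*ux
print('case o',o,'hinge',o+.055*ux,'lip',o-.087*ux,'button',o-.018*ux+.03*uy)
bx=(np.array([(77,410),(196,398)])+.5)/4-.5+[160,110]; print('caps',back('top',bx,.11).round(3))
t=(np.array([(98,247),(300,318),(228,522),(25,455)])+.5)/4-.5+[160,110]; print('tray',back('top',t,.02).round(3))
p,r=tool(); print(p,r.as_matrix().round(3))
E
```

```text
[[ 0.6022 -0.0315  0.078 ]
 [ 0.5788 -0.168   0.078 ]
 [ 0.4124 -0.1389  0.078 ]
 [ 0.4379 -0.0022  0.078 ]]
[np.float64(0.1385), np.float64(0.1688), np.float64(0.1391), np.float64(0.1668)] expect .142 .170
yaw 1.3939497125576055 1.3943010219445422
case o [ 0.51063526 -0.06940969] hinge [ 0.5203017  -0.01526581] lip [ 0.49534472 -0.15505547] button [ 0.47793868 -0.08185691]
caps [[0.482 0.212 0.11 ]
 [0.491 0.142 0.11 ]]
tray [[0.591 0.219 0.02 ]
 [0.548 0.088 0.02 ]
 [0.417 0.129 0.02 ]
 [0.456 0.26  0.02 ]]
[ 0.17132453 -0.65241103  0.19814577] [[ 0.254 -0.     0.967]
 [-0.967  0.001  0.254]
 [-0.001 -1.    -0.   ]]
```

```bash
python3 -m handwheel '[[0,5,0,0,0,38,255],[0,5,0,0,0,38,255],[0,5,0,0,0,38,255],[0,5,0,0,0,38,255],[0,5,0,0,0,38,255]]'; python3 -m handwheel '[[0,0,0,-36,0,32,255],[0,0,0,-36,0,16,255],[0,0,0,-36,0,16,255],[0,0,0,-38,0,16,255],[0,0,0,-38,0,16,255]]'
python3 - <<'E'
from h import *
p,r=tool(); print(p,r.as_matrix().round(3),get_obs()['qpos'].round(2))
E
```

```text
clock: 0.52
tcp_pos: [0.3613, -0.6363, 0.1988]
ee_rot: [0.452, -0.452, 0.544, -0.543]
contact_force: [-0.1, -1.0, -0.4]
gripper_width: 0.0253
clock: 0.93
tcp_pos: [0.4822, -0.4757, 0.1983]
ee_rot: [0.453, -0.453, 0.543, -0.543]
contact_force: [0.6, -0.8, 0.1]
gripper_width: -0.0002
[ 0.48220554 -0.475651    0.19828692] [[-0.179 -0.001  0.984]
 [-0.984  0.001 -0.179]
 [-0.    -1.    -0.001]] [ 0.63  0.58  0.14  1.43 -0.08  1.13 -0.97]
```

```bash
python3 -m handwheel '[[0,0,0,-38,0,0,255],[0,0,0,-38,0,0,255],[0,0,0,-38,0,0,255],[0,0,0,-38,0,0,255],[0,0,0,-38,0,0,255]]'; python3 -m handwheel '[[0,0,7,0,0,0,255],[0,0,7,0,0,0,255],[0,0,7,0,0,0,255],[0,0,7,0,0,0,255],[0,0,7,0,0,0,255]]';python3 -m handwheel '[[0,0,7,0,0,0,255],[0,0,7,0,0,0,255],[0,0,6,0,0,0,255],[0,0,0,0,0,0,255],[0,0,0,0,0,0,255]]'
cat > st.py <<'E'
from h import *
p,r=tool(); M=r.as_matrix(); o=get_obs()
print('tcp',p.round(4)); print(M.round(3)); print('q',o['qpos'].round(2),'F',o['contact_force'].round(2),'w',o['gripper_width'])
u=np.array([.1757,.9844,0]); print('case-frame tcp mm',((p[:2]-[.5106,-.0694])@np.array([[.1757,-.9844],[.9844,.1757]])*1000).round(1),'z',(p[2]*1000).round(1),'tilt deg',np.degrees(np.arctan2(M[:,1]@u,-M[2,1])).round(1))
E
python3 st.py
```

```text
clock: 1.35
tcp_pos: [0.5153, -0.2886, 0.1986]
ee_rot: [0.453, -0.453, 0.543, -0.543]
contact_force: [0.4, 0.5, -0.4]
gripper_width: -0.0
clock: 1.77
tcp_pos: [0.516, -0.2912, 0.2]
ee_rot: [0.597, -0.267, 0.654, -0.381]
contact_force: [1.1, -0.7, -0.4]
gripper_width: 0.0
clock: 2.18
tcp_pos: [0.5146, -0.2914, 0.1964]
ee_rot: [0.651, -0.15, 0.692, -0.272]
contact_force: [0.6, 0.5, 0.9]
gripper_width: -0.0
tcp [ 0.5146 -0.2914  0.1964]
[[-0.106  0.146  0.984]
 [-0.563  0.807 -0.181]
 [-0.82  -0.573 -0.004]]
q [ 0.93  0.86 -0.14  1.34 -0.62  1.61 -0.75] F [0.6  0.53 0.88] w -1.1351929329886231e-06
case-frame tcp mm [-217.9  -42.9] z 196.4 tilt deg 55.1
```

```bash
python3 -m handwheel '[[0,0,0,15,27,-5,255],[0,0,0,15,27,-5,255],[0,0,0,15,27,-5,255],[0,0,0,15,27,-5,255],[0,0,0,15,27,-5,255]]'; python3 -m handwheel '[[0,0,0,15,26,-3,255],[0,0,0,0,0,0,255],[0,0,0,0,0,0,255]]'
python3 st.py; python3 - <<'E'
from h import *
im=np.vstack([eyes.camera('scene')[100:300,120:420]]);cv2.imwrite('pics/s1.png',cv2.resize(im[:,:,::-1],(750,500),interpolation=2))
E
```

```text
clock: 2.6
tcp_pos: [0.5041, -0.2181, 0.0609]
ee_rot: [0.654, -0.154, 0.689, -0.273]
contact_force: [1.3, -0.6, -0.6]
gripper_width: -0.0001
clock: 2.85
tcp_pos: [0.503, -0.2053, 0.0343]
ee_rot: [0.653, -0.153, 0.69, -0.272]
contact_force: [0.8, -1.0, 0.7]
gripper_width: -0.0001
tcp [ 0.503  -0.2053  0.0343]
[[-0.1    0.144  0.984]
 [-0.566  0.806 -0.176]
 [-0.819 -0.574  0.001]]
q [ 0.89  0.98 -0.17  1.63 -0.66  1.25 -0.54] F [ 0.75 -1.01  0.68] w -7.942552576990173e-05
case-frame tcp mm [-135.1  -16.4] z 34.3 tilt deg 54.9
```

View pics/s1.png

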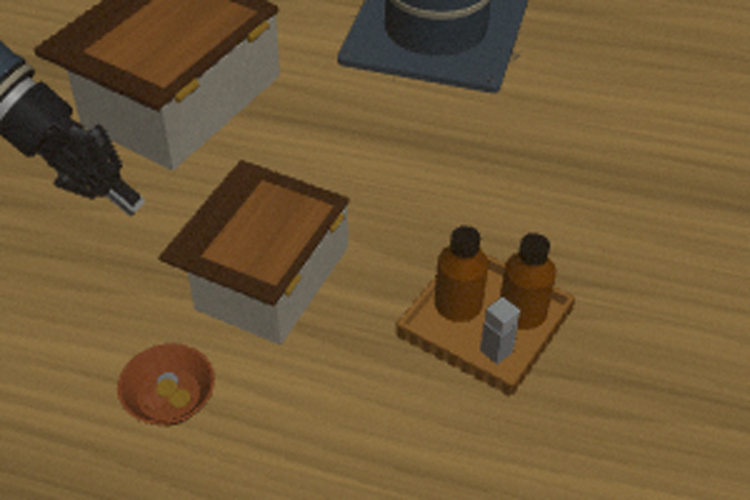

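The shut fingers (tip at about (130,205)) are in front of the lip edge, which runs from (160,255) to (240,165). The lid is still shut. Next I slide the tip under the lip.

```bash
python3 -m handwheel '[[0,0,0,-8,13,0,255],[0,0,0,-8,13,0,255],[0,0,0,-8,13,0,255],[0,0,0,-7,12,0,255],[0,0,0,0,0,0,255]]'; python3 st.py
```

```text
clock: 3.32
tcp_pos: [0.5143, -0.1457, 0.0313]
ee_rot: [0.654, -0.152, 0.689, -0.272]
contact_force: [0.1, -0.8, 0.4]
gripper_width: 0.0002
tcp [ 0.5143 -0.1457  0.0313]
[[-0.098  0.146  0.984]
 [-0.565  0.806 -0.176]
 [-0.819 -0.573  0.003]]
q [ 0.84  0.95 -0.2   1.73 -0.72  1.14 -0.53] F [ 0.13 -0.8   0.4 ] w 0.00015889496390125707
case-frame tcp mm [-74.5 -17. ] z 31.3 tilt deg 55.0
```

```bash
python3 -m handwheel '[[0,0,0,-5,-3.5,0,255],[0,0,0,-5,-3.5,0,255],[0,0,0,-5,-3.5,0,255],[0,0,0,-5,-3.5,0,255],[0,0,0,-5,-3.5,0,255]]'; python3 -m handwheel '[[0,0,0,-5,-3.5,0,255],[0,0,0,-5,-3.5,0,255],[0,0,0,-5,-3.5,0,255],[0,0,0,-5,-3.5,0,255],[0,0,0,-5,-3.5,0,255]]'; python3 st.py; python3 - <<'E'
from h import *
im=np.vstack([eyes.camera('scene')[100:300,120:420]]);cv2.imwrite('pics/s2.png',cv2.resize(im[:,:,::-1],(750,500),interpolation=2))
E
```

```text
clock: 3.73
tcp_pos: [0.513, -0.1488, 0.0603]
ee_rot: [0.653, -0.151, 0.691, -0.273]
contact_force: [0.8, 0.6, 0.2]
gripper_width: 0.0001
clock: 4.15
tcp_pos: [0.5129, -0.1479, 0.0906]
ee_rot: [0.653, -0.151, 0.691, -0.272]
contact_force: [-0.1, -0.5, -0.1]
gripper_width: -0.0001
tcp [ 0.5129 -0.1479  0.0906]
[[-0.102  0.146  0.984]
 [-0.564  0.806 -0.179]
 [-0.819 -0.574 -0.   ]]
q [ 0.84  0.86 -0.2   1.73 -0.71  1.22 -0.59] F [-0.08 -0.5  -0.07] w -0.0001186617780383751
case-frame tcp mm [-76.9 -16.1] z 90.6 tilt deg 55.0
```

View pics/s2.png

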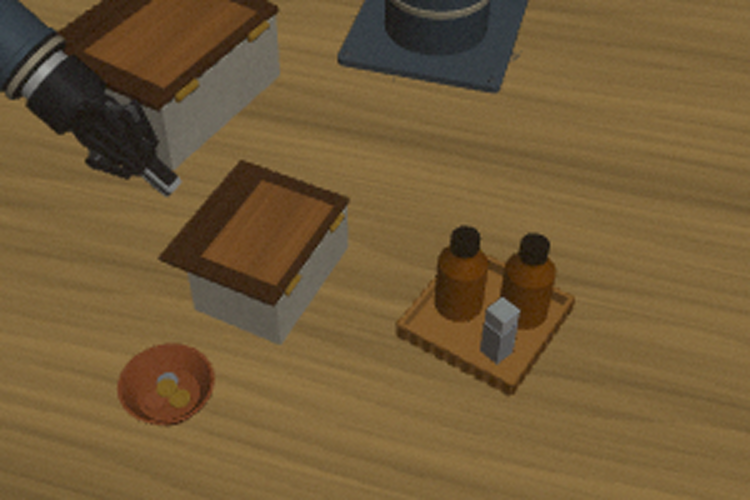

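The lid is still shut, and the tip at (170,185) rose outside the lip. I'll check the calibration consistency by projecting the TCP and the lid corners into the scene view.

```bash
python3 - <<'E'
from h import *
p,r=tool()
def proj(n,P):
    m=eyes.camera_model(n); return cv2.projectPoints(np.array(P,float),m['rvec'],m['tvec'],m['K'],None)[0][:,0]
C=[[.6022,-.0315,.078],[.5788,-.168,.078],[.4124,-.1389,.078],[.4379,-.0022,.078]]
print('tcp crop px',(proj('scene',[p])-[120,100])*2.5); print('lid crop px',(proj('scene',C)-[120,100])*2.5)
print('tcp top crop px',(proj('top',[p])-[160,110])*4)
im=eyes.camera('top')[110:260,160:400];cv2.imwrite('pics/t2.png',cv2.resize(im[:,:,::-1],None,fx=3.3,fy=3.3,interpolation=2))
E
```

```text
tcp crop px [[195.30512223 207.56571626]]
lid crop px [[269.15761326 299.84348393]
 [155.5580081  255.07303668]
 [237.48855275 157.82307476]
 [343.70496251 196.32476368]]
tcp top crop px [[682.26289666 374.30463683]]
```

View pics/t2.png

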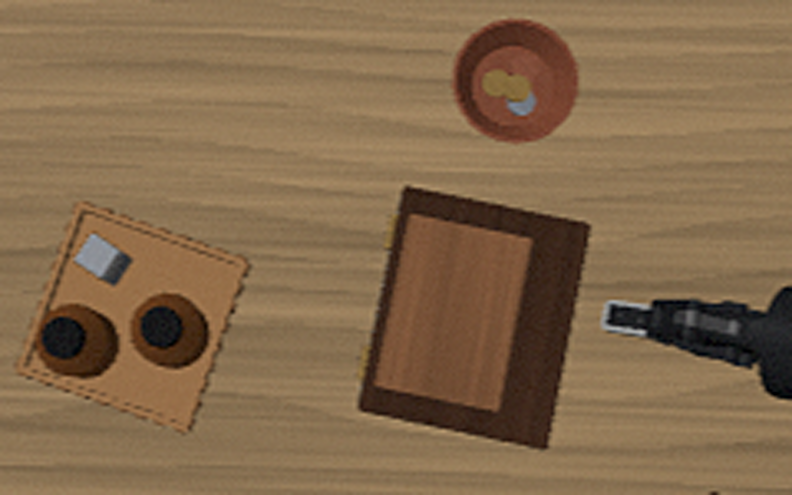

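```bash
python3 - <<'E'
from h import *
p,r=tool()
Ps=[];
for n in('top','scene'):
    m=eyes.camera_model(n); Ps.append(m['K']@np.c_[cv2.Rodrigues(m['rvec'])[0],m['tvec']])
def tri(a,b):
    X=cv2.triangulatePoints(Ps[0],Ps[1],np.array(a,float),np.array(b,float))[:,0]; X=X[:3]/X[3]
    for P,u in zip(Ps,(a,b)):
        q=P@np.r_[X,1]; print('  res',(q[:2]/q[2]-u).round(2))
    return X
X=tri((343.6,205.8),(120+172/2.5,100+185/2.5)); print('tip',X,'in tool frame mm',(r.inv().apply(X-p)*1000).round(1))
# lid front corners: crop top px & scene px
t=lambda u:(np.array(u)+.5)/4-.5+[160,110]
s=lambda u:np.array(u)/2.5+[120,100]
for a,b in [((715,271),(161,258)),((663,544),(240,162)),((437,495),(349,201)),((492,227),(275,301))]: print('lid',tri(t(a),s(b)))
# bottles' caps
for a,b in [((77,410),(534,240)),((196,398),(465,235))]: print('cap',tri(t(a),s(b)))
E
```

```text
res [-0.11  0.04]
  res [-0.15 -0.01]
tip [ 0.50728742 -0.17555583  0.11278757] in tool frame mm [ -1.7 -35.5  -1. ]
  res [-0.95  0.35]
  res [-1.3  -0.09]
lid [ 0.57839108 -0.16631667  0.07379054]
  res [-0.52  0.17]
  res [-0.64 -0.03]
lid [ 0.41189698 -0.13857895  0.07113041]
  res [-0.99  0.26]
  res [-1.25 -0.02]
lid [4.37258791e-01 8.98399124e-05 7.06800355e-02]
  res [-0.97  0.29]
  res [-1.37 -0.05]
lid [ 0.60159548 -0.02919707  0.07642073]
  res [-0.57  0.09]
  res [-0.74  0.04]
cap [0.48108843 0.21243019 0.11703537]
  res [-0.53  0.11]
  res [-0.69  0.02]
cap [0.49030357 0.14306836 0.11291621]
```

The lid measurement agrees in both views. The visible fingertip triangulates 35 mm behind the reported TCP along tool y, so I'll allow for that. I'll back out, lower, and slide in again.

```bash
python3 -m handwheel '[[0,0,0,9,-12,0,255],[0,0,0,9,-12,0,255],[0,0,0,16,11,0,255],[0,0,0,16,11,0,255],[0,0,0,16,11,0,255]]'; python3 -m handwheel '[[0,0,0,8,6,0,255],[0,0,0,8,6,0,255],[0,0,0,0,0,0,255]]'; python3 st.py
```

```text
clock: 4.67
tcp_pos: [0.5075, -0.1784, 0.0299]
ee_rot: [0.653, -0.151, 0.691, -0.273]
contact_force: [-0.5, 0.5, -0.1]
gripper_width: -0.0002
clock: 4.92
tcp_pos: [0.507, -0.1767, 0.0093]
ee_rot: [0.652, -0.151, 0.691, -0.272]
contact_force: [0.1, 0.8, 0.6]
gripper_width: -0.0002
tcp [ 0.507  -0.1767  0.0093]
[[-0.104  0.145  0.984]
 [-0.563  0.807 -0.178]
 [-0.82  -0.573 -0.002]]
q [ 0.87  1.   -0.19  1.68 -0.69  1.17 -0.52] F [0.05 0.76 0.63] w -0.00024645227249776614
case-frame tcp mm [-106.3  -15.4] z 9.3 tilt deg 55.1
```

```bash
python3 -m handwheel '[[0,0,0,-7,10,0,255],[0,0,0,-7,10,0,255],[0,0,0,-7,10,0,255],[0,0,0,-7,10,0,255],[0,0,0,-7,10,0,255]]'; python3 -m handwheel '[[0,0,0,0,1,0,255],[0,0,0,0,0,0,255]]'; python3 st.py; python3 - <<'E'
from h import *
a=eyes.camera('scene')[100:300,120:320]; b=eyes.camera('top')[110:260,260:410]
cv2.imwrite('pics/s3.png',np.hstack([cv2.resize(x[:,:,::-1],(400,400),interpolation=2) for x in(a,b)]))
E
```

```text
clock: 5.33
tcp_pos: [0.5188, -0.1153, 0.0116]
ee_rot: [0.653, -0.152, 0.69, -0.272]
contact_force: [0.1, -0.1, -0.2]
gripper_width: 0.0003
clock: 5.5
tcp_pos: [0.5187, -0.1152, 0.0106]
ee_rot: [0.653, -0.152, 0.691, -0.272]
contact_force: [0.7, -0.5, 0.2]
gripper_width: 0.0002
tcp [ 0.5187 -0.1152  0.0106]
[[-0.101  0.145  0.984]
 [-0.564  0.806 -0.177]
 [-0.819 -0.573  0.   ]]
q [ 0.82  0.97 -0.23  1.78 -0.75  1.06 -0.5 ] F [ 0.69 -0.55  0.17] w 0.00016126614673646274
case-frame tcp mm [-43.7 -16. ] z 10.6 tilt deg 55.0
```

View pics/s3.png

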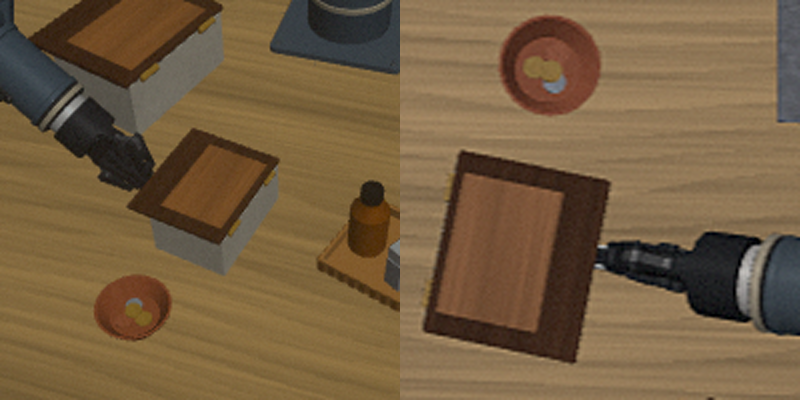

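The white finger pads are now mostly hidden under the lip, at (600,258) in the top half, with no contact force. I'll raise now.

```bash
for i in 1 2; do python3 -m handwheel '[[0,0,0,-5,-3.5,0,255],[0,0,0,-5,-3.5,0,255],[0,0,0,-5,-3.5,0,255],[0,0,0,-5,-3.5,0,255],[0,0,0,-5,-3.5,0,255]]'|grep -E 'force|pos'; done; python3 st.py; python3 - <<'E'
from h import *
a=eyes.camera('scene')[100:300,120:320]; b=eyes.camera('top')[110:260,260:410]
cv2.imwrite('pics/s4.png',np.hstack([cv2.resize(x[:,:,::-1],(400,400),interpolation=2) for x in(a,b)]))
E
```

```text
tcp_pos: [0.5187, -0.1168, 0.0415]
contact_force: [-0.1, -0.6, -1.3]
tcp_pos: [0.5186, -0.1164, 0.0719]
contact_force: [-0.1, 0.7, -0.8]
tcp [ 0.5186 -0.1164  0.0719]
[[-0.102  0.146  0.984]
 [-0.564  0.806 -0.179]
 [-0.819 -0.574  0.   ]]
q [ 0.82  0.88 -0.22  1.78 -0.74  1.14 -0.57] F [-0.05  0.72 -0.81] w -4.577719941606003e-05
case-frame tcp mm [-44.9 -16.2] z 71.9 tilt deg 55.0
```

View pics/s4.png

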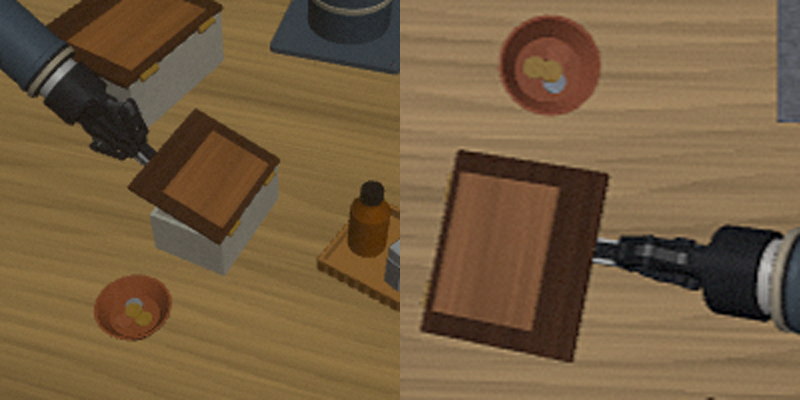

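The lid is lifting (front edge up, lip line near (600,270) in the top half), and the tip is still about 12 mm under it. I'll follow the arc.

```bash
python3 -m handwheel '[[0,0,0,-9.4,-1.2,0,255],[0,0,0,-9.4,-1.2,0,255],[0,0,0,-9.4,-1.2,0,255],[0,0,0,-9.4,-1.2,0,255],[0,0,0,-9.4,-1.2,0,255]]'|grep -E 'force|pos';python3 -m handwheel '[[0,0,0,-8.5,1.4,0,255],[0,0,0,-8.5,1.4,0,255],[0,0,0,-8.5,1.4,0,255],[0,0,0,-8.5,1.4,0,255],[0,0,0,-8.5,1.4,0,255]]'|grep -E 'force|pos'; python3 st.py; python3 - <<'E'
from h import *
a=eyes.camera('scene')[70:270,120:320]; b=eyes.camera('top')[110:260,230:380]
cv2.imwrite('pics/s5.png',np.hstack([cv2.resize(x[:,:,::-1],(400,400),interpolation=2) for x in(a,b)]))
E
```

```text
tcp_pos: [0.5226, -0.0938, 0.1143]
contact_force: [0.2, 0.9, -0.8]
tcp_pos: [0.5279, -0.0643, 0.1446]
contact_force: [0.4, 0.1, -0.4]
tcp [ 0.5279 -0.0643  0.1446]
[[-0.102  0.146  0.984]
 [-0.564  0.806 -0.178]
 [-0.819 -0.573 -0.   ]]
q [ 0.76  0.74 -0.25  1.83 -0.79  1.15 -0.66] F [ 0.4   0.12 -0.4 ] w -0.0003301813234965822
case-frame tcp mm [  8.1 -16.1] z 144.6 tilt deg 55.0
```

View pics/s5.png

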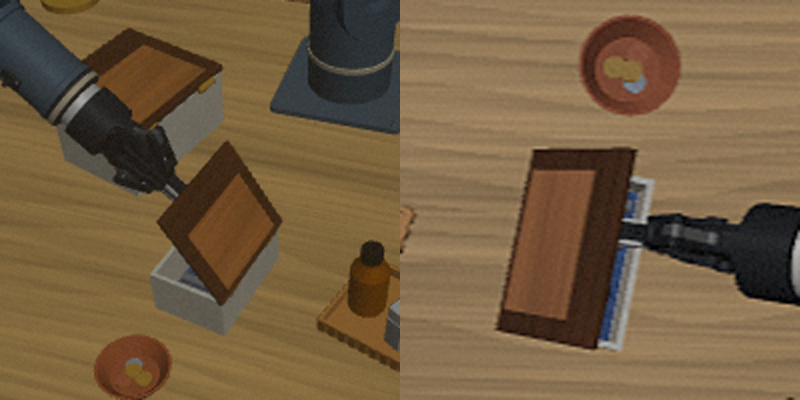

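The lid is at about 50° with the tip beneath it. I'll continue over the top.

```bash
python3 -m handwheel '[[0,0,0,-7.7,4.4,0,255],[0,0,0,-7.7,4.4,0,255],[0,0,0,-7.7,4.4,0,255],[0,0,0,-7.7,4.4,0,255],[0,0,0,-7.7,4.4,0,255]]'|grep -E 'force|pos';python3 -m handwheel '[[0,0,0,-4.7,4.6,0,255],[0,0,0,-4.7,4.6,0,255],[0,0,0,-4.7,4.6,0,255],[0,0,0,-4.7,4.6,0,255],[0,0,0,-4.7,4.6,0,255]]'|grep -E 'force|pos'; python3 st.py
```

```text
tcp_pos: [0.5351, -0.0245, 0.1633]
contact_force: [0.5, 0.4, -1.1]
tcp_pos: [0.5409, 0.0067, 0.169]
contact_force: [-0.4, -0.3, 0.4]
tcp [0.5409 0.0067 0.169 ]
[[-0.103  0.146  0.984]
 [-0.564  0.806 -0.179]
 [-0.819 -0.574 -0.   ]]
q [ 0.68  0.68 -0.29  1.9  -0.87  1.08 -0.7 ] F [-0.38 -0.33  0.38] w 0.00031646251100584673
case-frame tcp mm [ 80.3 -16.5] z 169.0 tilt deg 55.0
```

```bash
python3 -m handwheel '[[0,0,0,-4,6.3,0,255],[0,0,0,-4,6.3,0,255],[0,0,0,-4,6.3,0,255],[0,0,0,-4,6.3,0,255],[0,0,0,-4,6.3,0,255]]'|grep -E 'force|pos'; python3 st.py; python3 - <<'E'
from h import *
a=eyes.camera('scene')[70:270,120:320]; b=eyes.camera('top')[110:260,200:350]
cv2.imwrite('pics/s6.png',np.hstack([cv2.resize(x[:,:,::-1],(400,400),interpolation=2) for x in(a,b)]))
E
```

```text
tcp_pos: [0.5476, 0.0436, 0.1672]
contact_force: [-0.3, 0.3, 0.6]
tcp [0.5476 0.0436 0.1672]
[[-0.102  0.146  0.984]
 [-0.564  0.806 -0.178]
 [-0.819 -0.573 -0.   ]]
q [ 0.63  0.67 -0.32  1.94 -0.92  1.02 -0.7 ] F [-0.28  0.29  0.63] w 1.6792677639864253e-05
case-frame tcp mm [117.8 -16.6] z 167.2 tilt deg 55.0
```

View pics/s6.png

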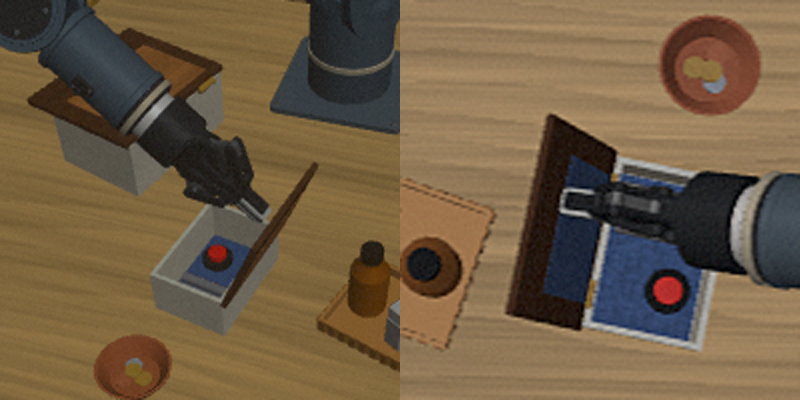

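The lid is open past upright and the red button is visible at (667,290) in the top half. I'll retract along the finger, then bring the tool upright.

```bash
python3 -m handwheel '[[0,0,0,0,-10,0,255],[0,0,0,0,-25,0,255],[0,0,0,0,-25,0,255],[0,0,0,0,-25,0,255],[0,0,0,0,-25,0,255]]'|grep -E 'force|pos'
python3 -m handwheel '[[0,0,-7,0,0,0,255],[0,0,-7,0,0,0,255],[0,0,-7,0,0,0,255],[0,0,-7,0,0,0,255],[0,0,-7,0,0,0,255]]'|grep -E 'force|pos'
python3 -m handwheel '[[0,0,-7,0,0,0,255],[0,0,-7,0,0,0,255],[0,0,-6,0,0,0,255],[0,0,0,0,0,0,255]]'|grep -E 'force|pos'
python3 st.py; python3 - <<'E'
from h import *
print('button by image',back('top',[(300.1-.3,218.7-.3)],.028),'model',[.4779,-.0819])
def proj(n,P):
    m=eyes.camera_model(n); return cv2.projectPoints(np.array(P,float),m['rvec'],m['tvec'],m['K'],None)[0][:,0]
p,r=tool(); q=r.apply([0,-.0355,0])+p
off={'scene':(70,120),'top':(110,180)}
ims=[]
for n,k in(('scene',2),('top',8/3)):
    y,x=off[n]; w=int(400/k); im=eyes.camera(n)[y:y+w,x:x+w]; ims.append(cv2.resize(im[:,:,::-1],(400,400),interpolation=2))
    print(n,'tcp',(proj(n,[p])-[x,y])*k,'tip-35',(proj(n,[q])-[x,y])*k)
cv2.imwrite('pics/s7.png',np.hstack(ims))
E
```

```text
tcp_pos: [0.5308, -0.0482, 0.2312]
contact_force: [0.3, -0.2, 0.2]
tcp_pos: [0.5322, -0.0485, 0.2323]
contact_force: [-0.8, 0.7, -0.3]
tcp_pos: [0.5329, -0.0399, 0.2318]
contact_force: [-0.2, 2.6, -0.2]
tcp [ 0.5329 -0.0399  0.2318]
[[-0.169  0.002  0.986]
 [-0.986 -0.004 -0.169]
 [ 0.004 -1.     0.003]]
q [-0.01  0.33 -0.    1.76  0.01  1.04 -1.76] F [-0.18  2.57 -0.17] w -0.00021607492187285788
case-frame tcp mm [ 33.  -16.7] z 231.8 tilt deg -0.2
button by image [[ 0.47809667 -0.07986603  0.028     ]] model [0.4779, -0.0819]
scene tcp [[220.33172102 173.51102351]] tip-35 [[218.68154651 150.68231573]]
top tcp [[290.05123638 209.40661221]] tip-35 [[292.34601768 204.9869647 ]]
```

View pics/s7.png

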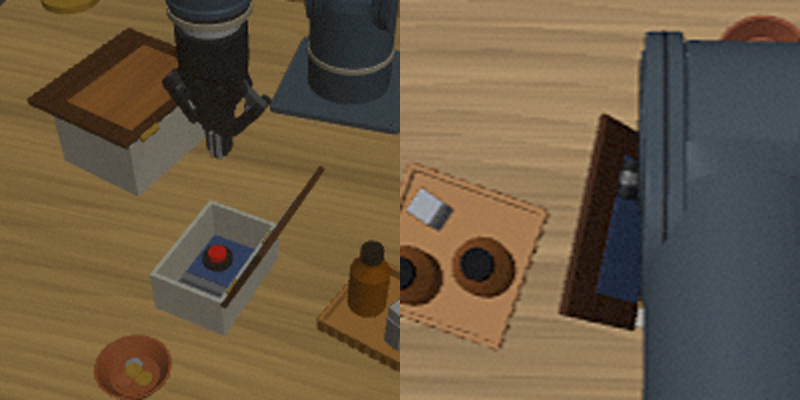

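The lid leans back open untouched. The fingertip is visible at (218,155), which matches the 35 mm offset along the tool. The shut knuckles are wide, so I'll turn the tool so they lie diagonally over the case, giving clearance from the front wall.

```bash
for i in 1 2 3; do python3 -m handwheel '[[0,-7,0,0,0,0,255],[0,-7,0,0,0,0,255],[0,-7,0,0,0,0,255],[0,-7,0,0,0,0,255],[0,-7,0,0,0,0,255]]' | grep force; done
python3 -m handwheel '[[0,-7,0,0,0,0,255],[0,-7,0,0,0,0,255],[0,0,0,0,0,0,255],[0,0,0,0,0,0,255]]'|grep force
python3 st.py; python3 - <<'E'
from h import *
p,r=tool(); print('delta tool mm',(r.inv().apply(np.r_[[.4818,-.0770],p[2]]-p)*1000).round(1))
E
```

```text
contact_force: [-0.7, -0.2, -0.3]
contact_force: [-0.6, -0.6, -0.2]
contact_force: [0.5, 0.3, 0.5]
contact_force: [-0.5, 0.2, 0.5]
tcp [ 0.531  -0.0484  0.2302]
[[ 0.95  -0.001 -0.313]
 [ 0.313  0.     0.95 ]
 [-0.001 -1.     0.001]]
q [ 0.34  0.36 -0.47  1.75  0.18  1.07  0.13] F [-0.54  0.2   0.54] w 0.00013977214169068637
case-frame tcp mm [ 24.3 -16.3] z 230.2 tilt deg 0.0
delta tool mm [-55.6   0.  -11.8]
```

```bash
python3 -m handwheel '[[0,0,0,-28,0,-6,255],[0,0,0,-28,0,-6,255],[0,0,0,0,0,0,255],[0,0,0,0,0,0,255]]'|grep force
python3 -m handwheel '[[0,0,0,0,28,0,255],[0,0,0,0,28,0,255],[0,0,0,0,28,0,255],[0,0,0,0,28,0,255],[0,0,0,0,28,0,255]]'|grep force
python3 -m handwheel '[[0,0,0,0,15,0,255],[0,0,0,0,15,0,255],[0,0,0,0,0,0,255],[0,0,0,0,0,0,255]]'|grep force
python3 st.py; python3 - <<'E'
from h import *
im=eyes.camera('scene')[130:250,160:280];cv2.imwrite('pics/s8.png',cv2.resize(im[:,:,::-1],(600,600),interpolation=2))
E
```

```text
contact_force: [1.0, -0.0, 0.2]
contact_force: [-0.9, 1.2, 0.2]
contact_force: [0.7, 0.3, -0.6]
tcp [ 0.4824 -0.075   0.06  ]
[[ 0.948 -0.001 -0.319]
 [ 0.319  0.     0.948]
 [-0.001 -1.     0.001]]
q [ 0.33  0.51 -0.38  2.08  0.32  0.61  0.05] F [ 0.71  0.27 -0.61] w -0.00036494585980939456
case-frame tcp mm [-10.4  26.8] z 60.0 tilt deg 0.0
```

View pics/s8.png

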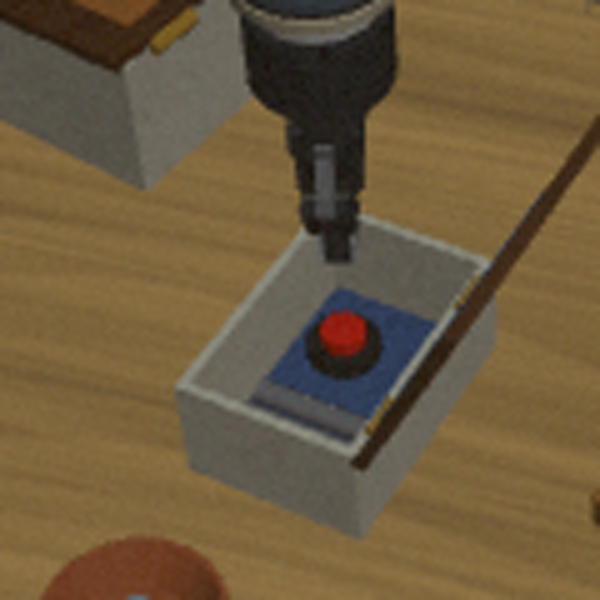

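The tip at (338,260) is right above the button at (343,335), and the lid is open. I'll lower in small steps, watching the force.

```bash
python3 -m handwheel '[[0,0,0,-2.4,12,-4.4,255],[0,0,0,0,14,0,255],[0,0,0,0,14,0,255],[0,0,0,0,10,0,255],[0,0,0,0,0,0,255]]'|grep -E 'force|pos'
python3 -m handwheel '[[0,0,0,0,3,0,255],[0,0,0,0,3,0,255],[0,0,0,0,0,0,255]]'|grep -E 'force|pos'
python3 -m handwheel '[[0,0,0,0,2,0,255],[0,0,0,0,2,0,255],[0,0,0,0,0,0,255]]'|grep -E 'force|pos'
```

```text
tcp_pos: [0.4813, -0.0801, 0.0097]
contact_force: [-0.1, 0.5, 0.5]
tcp_pos: [0.4817, -0.0801, 0.0046]
contact_force: [-0.3, 1.4, -0.3]
tcp_pos: [0.4814, -0.0801, 0.0003]
contact_force: [0.2, 0.2, 0.3]
```

```bash
for i in 1 2 3; do python3 -m handwheel '[[0,0,0,0,1.5,0,255],[0,0,0,0,1.5,0,255],[0,0,0,0,0,0,255]]'|grep -E 'force|pos'; done
```

```text
tcp_pos: [0.4813, -0.0801, -0.0029]
contact_force: [-0.1, -0.2, -0.3]
tcp_pos: [0.4815, -0.0801, -0.0058]
contact_force: [0.8, -0.4, 2.0]
tcp_pos: [0.4815, -0.0801, -0.0088]
contact_force: [-0.3, -0.8, 2.8]
```

Contact started at about z = -0.004. I'll go on to the bottom.

```bash
for i in 1 2 3; do python3 -m handwheel '[[0,0,0,0,1.3,0,255],[0,0,0,0,0,0,255],[0,0,0,0,0,0,255]]'|grep -E 'force|pos'; done
```

```text
tcp_pos: [0.4815, -0.0801, -0.0099]
contact_force: [-0.1, 0.4, 3.4]
tcp_pos: [0.4815, -0.0801, -0.0105]
contact_force: [-3.0, -0.2, 15.8]
tcp_pos: [0.4817, -0.0802, -0.0109]
contact_force: [-5.6, 1.4, 32.9]
```

The button has bottomed (force jumped to 16 N, then 33 N). I'll release, go straight up and then move clear.

```bash
python3 -m handwheel '[[0,0,0,0,-5,0,255],[0,0,0,0,-15,0,255],[0,0,0,0,-25,0,255],[0,0,0,0,-28,0,255],[0,0,0,0,-28,0,255]]'|grep -E 'force|pos'
for i in 1 2; do python3 -m handwheel '[[0,0,0,0,-28,0,255],[0,0,0,0,-28,0,255],[0,0,0,0,-25,-12,255],[0,0,0,0,0,-35,255],[0,0,0,0,0,-35,255]]'|grep -E 'force|pos'; done
python3 -m handwheel '[[0,0,0,0,0,-35,255],[0,0,0,0,0,-35,255],[0,0,0,0,0,-35,255],[0,0,0,0,0,0,255],[0,0,0,0,0,0,255]]'; python3 - <<'E'
from h import *
# numeric check of object pixels vs first pictures, and button / lid in the scene view
for n in('scene','top'):
    a=cv2.imread(f'pics/{n}0.png').astype(int); b=eyes.camera(n)[:,:,::-1]; cv2.imwrite(f'pics/{n}_end.png',b); b=b.astype(int)
    d=np.abs(a-b).max(2)
    for nm,(x0,y0,x1,y1) in {'scene':{'dish':(165,236,208,272),'tray':(278,188,350,256)},'top':{'dish':(296,114,338,155),'tray':(164,170,238,242)}}[n].items():
        print(n,nm,'mean diff',d[y0:y1,x0:x1].mean().round(1),'frac>40',(d[y0:y1,x0:x1]>40).mean().round(3))
    red=(b[...,2]>150)&(b[...,1]<60)&(b[...,0]<60); ys,xs=np.nonzero(red[170:240,180:320] if n=='top' else red[170:240,190:270]); print('red',len(xs),xs.mean()+(180 if n=='top' else 190) if len(xs) else 0,ys.mean()+170 if len(xs) else 0)
for n in ('scene',):
    b=cv2.imread('pics/scene_end.png'); s=cv2.imread('pics/s7.png')[:,:400]; c=cv2.resize(b[70:270,120:320],(400,400),interpolation=2)
    d=np.abs(c.astype(int)-s.astype(int)).max(2)[160:320,220:330]; print('lid region vs s7',d.mean().round(1),(d>40).mean().round(3))
print(get_obs()['clock'])
E
```

```text
tcp_pos: [0.4806, -0.0799, 0.0891]
contact_force: [1.1, -0.7, -0.1]
tcp_pos: [0.5089, -0.1578, 0.1715]
contact_force: [1.3, 0.2, -0.9]
tcp_pos: [0.5352, -0.2355, 0.2526]
contact_force: [0.5, -0.2, -0.4]
clock: 16.88
tcp_pos: [0.5671, -0.337, 0.2488]
ee_rot: [0.698, -0.698, -0.113, 0.114]
contact_force: [-0.4, 0.7, 0.8]
gripper_width: -0.0003
scene dish mean diff 3.9 frac>40 0.0
scene tray mean diff 4.2 frac>40 0.0
red 2 230.0 197.5
top dish mean diff 3.9 frac>40 0.0
top tray mean diff 3.9 frac>40 0.0
red 77 300.012987012987 218.4025974025974
lid region vs s7 3.3 0.0
16.9833
```

```bash
python3 - <<'E'
from h import *
from plant import workorder
b=cv2.imread('pics/scene_end.png'); s=cv2.imread('pics/s7.png')[:,:400]; c=cv2.resize(b[70:270,120:320],(400,400),interpolation=2)
d=np.abs(c.astype(int)-s.astype(int)).max(2)[235:280,195:240]; print('button vs before press',d.mean().round(1),d.max())
m=eyes.camera_model('scene'); ux=np.array([.1757,.9844,0]);uy=np.array([-.9844,.1757,0])
for th in(1.8,2.0):
    P=[np.array([.5106,-.0694,.07])+.055*ux+y*uy+.142*(-np.cos(th)*ux+np.sin(th)*np.array([0,0,1])) for y in(-.085,.085)]
    print(th,(cv2.projectPoints(np.array(P),m['rvec'],m['tvec'],m['K'],None)[0][:,0]-[120,70])*2,'seen corner ~(322,170)')
workorder.job_done()
E
```

```text
button vs before press 3.7 14
1.8 [[233.17660517 238.88681947]
 [298.32925699 151.99164439]] seen corner ~(322,170)
2.0 [[254.08162469 252.03684136]
 [317.28612896 163.71302667]] seen corner ~(322,170)
the job is handed in; nothing more can be done
```

I lifted the lid of the smaller case with the shut fingertips under its lip and pushed it back past upright, and it now rests open by itself. I then pressed the red button to its stop, let go, withdrew, and handed the job in at about 17 s of the 56 s allowed.

**Last checks:**
- **Lid:** its corner in the scene view fits the 2.0 rad stop, about 8 px from the prediction for 2.0 rad and about 30 px from that for 1.8 rad. It looks the same before and after the press.
- **Button:** the force jumped to 16 N and then 33 N at the end of the push. That is above the 4 N spring, so the button bottomed out. In the pictures it looks just as it did before the press, so it is back up.
- **Bottles, roll-on and dish:** no visible change in either camera view compared with the start.
- **Robot:** it ended clear of everything with no contact force above noise.

**What failed or disagreed:**
- **Fingertip position:** the real fingertip was about 35 mm behind the reported TCP along the tool. Because of this, my first lift passed outside the lip without touching it, and I corrected for the offset before the second.
- **Picture limit:** I had used all 12 views, so the final checks compared pixels by code, not by eye.

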